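Close and lock the sunglasses case on its sloped stand

TASK

Put the sunglasses away: take the loose black lid from the aluminium tray and seat it on the two brass pins of the open sunglasses case that leans on the walnut stand, so that it lies flush on the rim all round. Then turn the orange catch a full quarter turn so that its long end lies across the edge of the lid, and let go. Leave the ring cone, the roll-on bottle, the watch and the bowl where they stand.

Things in the scene. Friction and masses are not known exactly. Their poses are not given: they have to be found in the camera images.
- lid_mid (a point): Loose black lid, about 140 g: plate 90 (x) by 160 (y) by 8 mm, with a grey grip ridge upright in the middle of its top, 46 long (x), 14 wide (y), 22 high. This point: lid's centre, 15 mm above the underside, 7 above the plate's top. Two round 13 mm through holes at (x, y) = (+26, +60) and (-26, -60) mm; turned half round it fits as well. Starts flat in the tray, ridge up.
- seat (a point): Centre of the rim of the open black case (90 along x, 166 along y, 50 mm deep), fixed on a walnut stand sloping 30 degrees down towards the robot. z: normal of the rim, leaning to the robot; x: up the slope, away from the robot. Lid home: underside on the rim, its centre point 15 mm from here along z, its x and y along x and y here (or exactly opposite).
- pin (a point): Foot of the brass pin at (x, y) = (+26, +60) mm from the seat point, in the rim plane (axes as the seat's); its twin stands at (-26, -60) mm. Each is 10 mm thick and rises 13 mm along z, the upper 7 mm tapering to 5 mm thick.
- catch_grip (a point): Orange catch on a boss at the case's +y end, 98 mm from the seat point: a bar 14 mm wide, 24 high, turning about the case's normal. This point: on the turning axis, half-way up the bar, 22.5 mm above the rim plane; the bar's underside clears the seated lid by 2.5 mm. x: along the bar's long end, 36 mm from axis to end (other end 18 mm); z: turning axis.
- catch (a joint): Angle of the catch, rad. 0: parked, long end points up the slope (case's +x), beside the lid. Grows clockwise seen from above; 1.57 (stop): long end points along the case's -y, across the middle of the lid's short edge. Stiff (0.04 N m), stays where it is left. Turned early it blocks the lid.
- cone_mid (a point): White ceramic ring cone, 58 mm across the base, 70 mm high; loose in the tray. Its centre.
- rollon_mid (a point): Amber glass roll-on bottle with steel cap, 32 mm across, 80 mm high; loose in the tray. Its centre.
- watch_mid (a point): Stainless steel watch, lying dial up, 100 mm along y, 40 mm across, 18 mm high; loose in the tray. Its centre.
- bowl_mid (a point): Walnut bowl, 110 mm across, 45 mm high, loose on the dresser just behind the stand. Its centre.
- tray: Aluminium tray, fixed, 300 mm (x) by 280 mm (y), rim 12 mm high, floor and walls 4 mm thick. Origin at the centre of its underside.
Things that resemble listed ones, but are neither listed nor needed, are in the scene too. Of the things shaped like the part that bears lid_mid, the black one is meant.

How it is judged (in metres and radians):
On the way:
1. the lid is seated flush on the pins while the catch is still clear of it (x of lid_mid in the frame of seat between -0.004 and 0.004 m and y of lid_mid in the frame of seat between -0.004 and 0.004 m and z of lid_mid in the frame of seat between 0.0125 and 0.0175 m and angle between the z axis of lid_mid and the z axis of seat, either way round below 0.052 rad and angle between the x axis of lid_mid and the x axis of seat, either way round below 0.07 rad and value of joint catch below 0.45 rad), for 0.2 s.
At the end, for the whole second after the job is handed in: The lid lies on the case rim (centre within 4 mm along the rim and 2.5 mm in height of its home, plates parallel within 3 degrees, long sides parallel within 4 degrees), at rest, and the catch is turned past 1.3 rad, so that its long end lies across the lid's edge (x of lid_mid in the frame of seat between -0.004 and 0.004 m and y of lid_mid in the frame of seat between -0.004 and 0.004 m and z of lid_mid in the frame of seat between 0.0125 and 0.0175 m and angle between the z axis of lid_mid and the z axis of seat, either way round below 0.052 rad and angle between the x axis of lid_mid and the x axis of seat, either way round below 0.07 rad and value of joint catch above 1.3 rad and linear speed of lid below 0.01 m/s); the robot touches nothing.
It fails at once if the ring cone, roll-on bottle, watch or bowl is pushed more than 25 mm or tipped (distance of any of cone_mid, rollon_mid, watch_mid, bowl_mid from where it was at the start of the episode above 0.025 m or angle between any of cone_mid, rollon_mid, bowl_mid's own z axis and vertical above 0.5 rad).
It also fails if it takes over 64 s, if anything falls off the work surface, if the arm or the gripper's body presses on something with over 40 N, if the wrist force passes 120 N, or if a joint passes its speed limit or range.

ROBOT

A 6-joint arm with a two-finger parallel gripper is mounted at the origin on the work surface. World frame = base frame: x ahead of the robot, y to its left, z up, the work surface at z = 0. Lengths are in m, angles in degrees, forces in N, time in s.
With the tool pointing down it reaches from about 0.25 to 0.725 m from the base axis. Payload 9.7 kg.
Tool frame: the origin (TCP) lies midway between the tips of the shut fingers; the grasp point (between the pads) lies 19 mm behind it (bot.hold_point_z is the distance from the TCP to the grasp point, in m); x points along the fingers, y is the direction in which the jaws open and shut, and the axes are right-handed (so a half turn about x gives the same grasp; the last joint's range is limited). The gripper opens to 85 mm and grips with 20 to 120 N. Pads are 22 mm wide; open, the fingers measure 114 mm over their backs; the gripper's body (76 mm by 85 mm) begins 54 mm behind the grasp point. The pads swing forward as they close: fully open they stand 13 mm farther back than shut.
Start: joints at [72.766, 4.979, 10.078, 95.1, 0, 90], TCP at [0.163, 0.525, 0.231] pointing down, gripper open.
Joint ranges: [-179.16, 179.16], [-48.56, 103.87], [-65.8, 70.77], [-126.05, 130.52], [-82.76, 87.17], [-180, 180]. Speed limits (degrees/s): [127.2, 127.2, 147.25, 180, 180, 180].

INTERFACE

Orientations are given as [roll, pitch, yaw] about the fixed x, y, z axes, in that order (R = Rz(yaw) Ry(pitch) Rx(roll)).
In Python, from workcell import bot gives the robot as it stands. The module is installed in compiled form; this text tells all that it offers.
- The arm moves only by the shell command python3 -m crank 'ROWS' [FORCE]. ROWS is JSON, a list of rows, each an object with "linear": the shift along the world's x, y, z in m, a list of three; "yaw": the turn about the world's z in rad; "grip": the closure, from 0 (fully open) to 1 (shut). In form: [{"linear": [tx, ty, tz], "yaw": yaw, "grip": grip}, ...]. A call has 1 to 10 rows; each row shifts and turns the commanded pose from where the row before left it; what a row does not reach is not made up. A row lasts 1/10 s, in which the tool goes at most 50 mm and 8.59 degrees, less where a joint would pass 70% of its speed; a pose out of reach is approached as far as the arm can. A call with a gripper value outside its range is refused whole. The fingers move at their own pace and stop on an object; FORCE is the grip in N (left out, the last holds). Time passes only in rows, so rows that do not move let the fingers close. It gives the time, the measured TCP pose, the force and the opening at its end, in the units of the state.
- bot.get_obs(): the state, without advancing time (a new reading comes with each control period).
- bot.camera(name): name is "side" or "top" or "wrist"; returns the picture (384x512x3 uint8, red, green, blue); there is no depth.
- bot.camera_model(name): a dict with "fx", "fy", "cx", "cy" (pixels), "rvec" (rotation vector, rad) and "tvec" (3), from world to camera coordinates, as OpenCV has them. Camera axes: x right, y down, z forward; pixel columns grow to the right and rows downward; lengths in m; the calibration is good to about 2 mm. A picture is of the moment at which its call begins: read the wrist's pose just before it. camera_model takes no time and is no camera call; for the wrist camera it gives the pose at the moment of the call.
- bot.job_done(): hands the job in, once; it reports no verdict.
Trained networks look in the newest picture that a camera, given by its name, has taken for a name from the list of things; names that differ only in an ending like _2 or _b are one class to them, and where a whole thing is asked for, a point or a joint stands for the part that bears it (a point fixed in the world has none). Each returns a list of dicts, best first, with "p" (0 to 1); they miss things now and then, are a little off and sometimes report something else, mostly with a low value. They report only what shows in the picture. A call takes as long as a camera call. They do not tell look-alikes from the thing itself.
- bot.silhouettes(name, camera): "region" (384x512 bool, what is visible of it) and "box" ([centre column, centre row, width, height] in pixels, round what is visible of it).
- bot.place_of(name, camera): "centre" ([column, row] in pixels: a listed point, or the origin of a listed thing).
The state is a dict: "time": time; "q": joint angles; "qd": joint speeds; "joint_efforts": joint torques, N m; "ee_pos": TCP position; "tcp_rot": TCP orientation; "wrist_force": force on the tool from outside, world axes, zero at the start; "torque": the same for the moment, N m; "opening": finger opening in m.
Only numpy, scipy, OpenCV 4.12 (cv2) and the standard library are available. Lean on these libraries where they do the work, as an engineer would, in place of code of your own. Each camera call takes 0.05 s, during which the arm holds its last target.

## Working session

There is one attempt and no reset: what is moved stays moved. The work goes in short steps, Python scripts to look and compute and a shell command to move; the robot and the scene stay as the last step left them, time stands still between calls to the robot, and variables do not carry over. Pictures are saved under pics/ and viewed, and the job is handed in when it is done.

```bash
mkdir -p pics; ls; python3 - <<'E'
from workcell import bot
import cv2,numpy as np
o=bot.get_obs();print({k:np.round(v,3) for k,v in o.items()}, bot.hold_point_z)
for n in("side","top","wrist"):
    im=bot.camera(n);cv2.imwrite(f"pics/{n}0.png",im[:,:,::-1])
    m=bot.camera_model(n);print(n,{k:np.round(v,4).tolist() for k,v in m.items()})
E
```

```text
pics
{'time': np.float64(0.0), 'q': array([ 7.2765e+01,  5.0100e+00,  1.0033e+01,  9.5101e+01, -1.0000e-03,
        9.0002e+01]), 'qd': array([-0.035, -0.023,  0.035,  0.027,  0.015,  0.019]), 'joint_efforts': array([-1.0000e-03, -5.2038e+01,  4.6481e+01,  1.6000e-02, -0.0000e+00,
        0.0000e+00]), 'ee_pos': array([0.163, 0.525, 0.231]), 'tcp_rot': array([ -89.021,   89.923, -106.257]), 'wrist_force': array([-0.808, -0.083,  0.838]), 'torque': array([0.028, 0.032, 0.006]), 'opening': np.float64(0.085)} 0.0187
side {'fx': 490.2685, 'fy': 490.2685, 'cx': 256.2903, 'cy': 191.5132, 'rvec': [2.2001, -0.8931, 0.4014], 'tvec': [-0.2878, 0.3246, 0.9984]}
top {'fx': 449.577, 'fy': 449.577, 'cx': 251.4847, 'cy': 197.0148, 'rvec': [2.1694, -2.1231, 0.1179], 'tvec': [0.0721, 0.5035, 1.447]}
wrist {'fx': 274.9703, 'fy': 274.9703, 'cx': 256.5279, 'cy': 191.665, 'rvec': [-2.3025, -1.7005, -0.2808], 'tvec': [-0.549, -0.0434, 0.3809]}
```

View pics/side0.png

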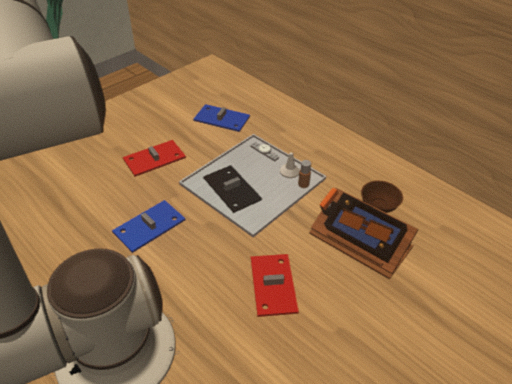

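View pics/top0.png

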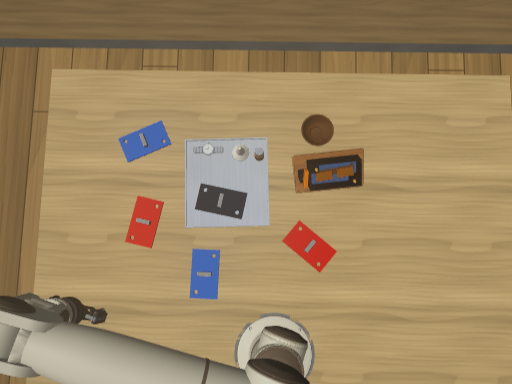

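View pics/wrist0.png

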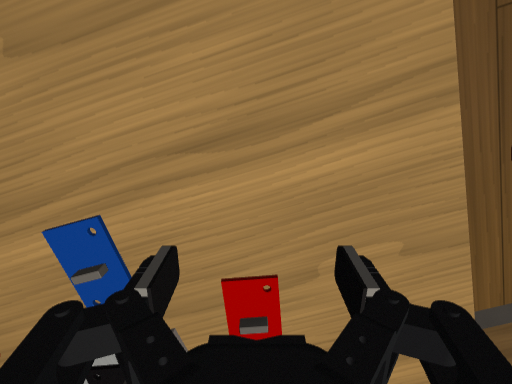

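```bash
cat > h.py <<'E'
from workcell import bot
import cv2,numpy as np
from scipy.spatial.transform import Rotation as R
def cam(n):
    m=bot.camera_model(n);Rm=cv2.Rodrigues(np.array(m['rvec'],float))[0];t=np.array(m['tvec'],float).ravel()
    return m,Rm,t
def ray(n,p,c=None):
    m,Rm,t=c or cam(n);d=Rm.T@np.array([(p[0]-m['cx'])/m['fx'],(p[1]-m['cy'])/m['fy'],1.]);return -Rm.T@t,d/np.linalg.norm(d)
def onz(n,p,z,c=None):
    o,d=ray(n,p,c);return o+d*(z-o[2])/d[2]
def tri(rs):
    A=np.zeros((3,3));b=np.zeros(3)
    for o,d in rs:
        P=np.eye(3)-np.outer(d,d);A+=P;b+=P@o
    x=np.linalg.solve(A,b);return x,[np.linalg.norm((np.eye(3)-np.outer(d,d))@(x-o)) for o,d in rs]
def proj(n,X,c=None):
    m,Rm,t=c or cam(n);p=Rm@np.array(X)+t;return np.array([m['cx']+m['fx']*p[0]/p[2],m['cy']+m['fy']*p[1]/p[2]])
E
python3 - <<'E'
from h import *
np.set_printoptions(precision=4,suppress=True)
ims={n:bot.camera(n) for n in("side","top")}
D={}
for nm in("lid_mid","seat","pin","catch_grip","cone_mid","rollon_mid","watch_mid","bowl_mid","tray"):
    for c in("side","top"):
        D[nm,c]=r=bot.place_of(nm,c);print(nm,c,[(np.round(x['centre'],1).tolist(),round(x['p'],2)) for x in r][:6])
for nm in("seat","catch_grip","cone_mid","rollon_mid","watch_mid","bowl_mid","tray"):
    try:
        x,e=tri([ray(c,D[nm,c][0]['centre']) for c in("side","top")]);print(nm,x,np.round(e,4))
    except Exception as ex: print(nm,ex)
for c,(x,y,w,h) in {"top":(180,120,200,130),"side":(180,130,240,150)}.items():
    cv2.imwrite(f"pics/{c}_crop.png",cv2.resize(ims[c][y:y+h,x:x+w,::-1],(800,int(800*h/w)),interpolation=cv2.INTER_CUBIC))
print(bot.get_obs()['time'])
E
```

```text
lid_mid side [([152.7, 156.3], 0.94), ([149.6, 221.8], 0.92), ([228.5, 186.0], 0.91), ([273.6, 279.0], 0.83), ([219.8, 115.7], 0.65)]
lid_mid top [([305.1, 245.0], 0.83), ([199.1, 274.7], 0.7), ([221.3, 198.7], 0.63), ([144.5, 224.3], 0.56), ([144.6, 140.1], 0.56)]
seat side [([363.3, 225.8], 0.95)]
seat top [([334.7, 173.8], 0.6)]
pin side [([347.5, 204.1], 0.69)]
pin top [([317.2, 169.4], 0.78)]
catch_grip side [([325.4, 197.5], 0.52)]
catch_grip top [([305.4, 180.2], 0.62)]
cone_mid side [([294.2, 164.9], 0.53)]
cone_mid top [([241.4, 150.5], 0.67)]
rollon_mid side [([301.9, 171.4], 0.69)]
rollon_mid top [([256.8, 156.2], 0.6)]
watch_mid side [([266.8, 146.8], 0.6)]
watch_mid top [([205.6, 147.0], 0.63)]
bowl_mid side [([379.4, 201.0], 0.75)]
bowl_mid top [([316.5, 129.4], 0.97)]
tray side []
tray top [([223.8, 179.6], 0.66)]
seat [ 0.5749 -0.1813  0.0841] [0.0005 0.0005]
catch_grip [ 0.5453 -0.0842  0.1275] [0. 0.]
cone_mid [0.6613 0.1169 0.0323] [0.0048 0.0048]
rollon_mid [0.6362 0.066  0.0563] [0.003 0.003]
watch_mid [0.675  0.2385 0.0185] [0.0055 0.0055]
bowl_mid [ 0.7377 -0.1299  0.0163] [0.0023 0.0023]
tray list index out of range
1.15
```

View pics/top_crop.png

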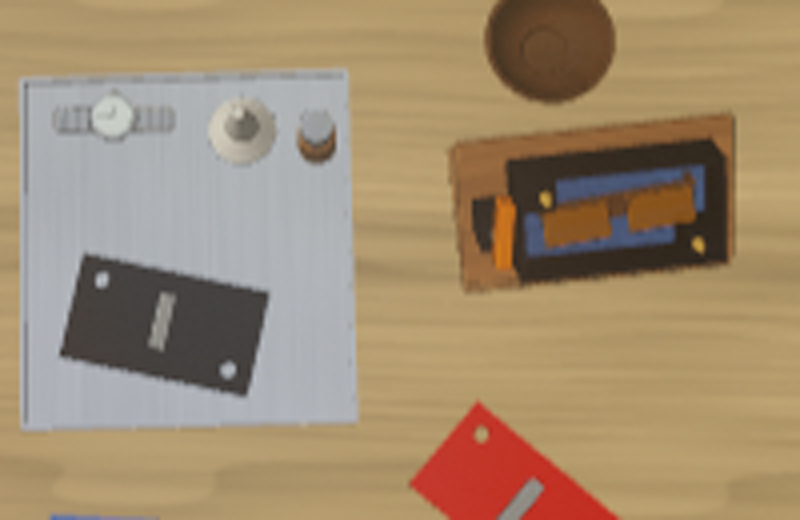

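View pics/side_crop.png

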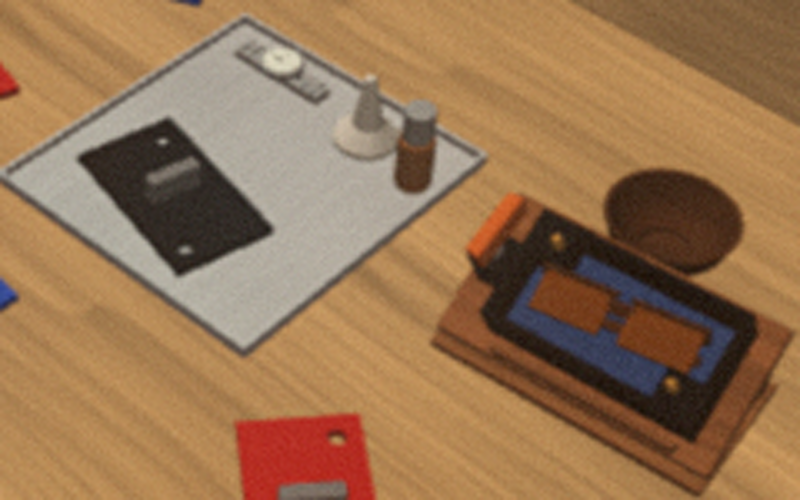

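```bash
python3 - <<'E'
from h import *
np.set_printoptions(precision=4,suppress=True)
im=cv2.imread('pics/top0.png').astype(int)
g=im.max(2);m=np.zeros(g.shape,np.uint8);m[165:228,188:265]=(g[165:228,188:265]<95)
n,l,s,c=cv2.connectedComponentsWithStats(m);k=1+np.argmax(s[1:,4]);print(s[k],c[k])
cn=cv2.findContours((l==k).astype(np.uint8),cv2.RETR_EXTERNAL,cv2.CHAIN_APPROX_NONE)[0][0]
W=np.array([onz('top',p[0],0.012)[:2] for p in cn])
r=cv2.minAreaRect((W*1000).astype(np.float32));print(r)
for h in((205.5,190),(237,212.5)):print(onz('top',h,.012))
for p in bot.place_of('lid_mid','top'):print(onz('top',p['centre'],.019),onz('top',p['centre'],.019) )
rs=[]
x,e=tri([ray('top',(221.3,198.7)),ray('side',(228.5,186.0))]);print(x,e)
# pins via triangulate manual: top crop & side crop tips
for a,b in(((545,200),(558,240)),((698,243),(672,384))):
    x,e=tri([ray('top',(180+a[0]/4,120+a[1]/4)),ray('side',(180+b[0]*.3,130+b[1]*.3))]);print('pin',x,np.round(e,4))
o=bot.get_obs();T=R.from_euler('xyz',o['tcp_rot'],degrees=True).as_matrix();print(T)
mm,Rm,t=cam('wrist');C=-Rm.T@t;print('wcam in tcp',T.T@(C-o['ee_pos']),T.T@Rm.T)
E
```

```text
[ 195  184   52   35 1144] [220.7771 200.7474]
((490.091064453125, 185.7685546875), (159.0047607421875, 86.8302993774414), 79.08981323242188)
[0.525 0.238 0.012]
[0.4516 0.1304 0.012 ]
[ 0.3489 -0.0958  0.019 ] [ 0.3489 -0.0958  0.019 ]
[0.245  0.2481 0.019 ] [0.245  0.2481 0.019 ]
[0.4959 0.1835 0.019 ] [0.4959 0.1835 0.019 ]
[0.4053 0.4354 0.019 ] [0.4053 0.4354 0.019 ]
[0.6908 0.4503 0.019 ] [0.6908 0.4503 0.019 ]
[0.4916 0.1878 0.0142] [np.float64(0.006278490951225182), np.float64(0.006278490951225264)]
pin [ 0.5821 -0.1207  0.1134] [0.0019 0.0019]
pin [ 0.5544 -0.2448  0.0857] [0.0009 0.0009]
[[ 0.      0.2963  0.9551]
 [ 0.      0.9551 -0.2963]
 [-1.      0.      0.    ]]
wcam in tcp [-0.1429 -0.0006 -0.0833] [[ 0.0005 -0.3235  0.9462]
 [ 1.      0.0021  0.0001]
 [-0.002   0.9462  0.3235]]
```

```bash
python3 -m crank '[{"linear":[0.0327,-0.034,0],"yaw":0.011,"grip":0},{"linear":[0.0327,-0.034,0],"yaw":0.011,"grip":0},{"linear":[0.0327,-0.034,0],"yaw":0.011,"grip":0},{"linear":[0.0327,-0.034,0],"yaw":0.011,"grip":0},{"linear":[0.0327,-0.034,0],"yaw":0.011,"grip":0},{"linear":[0.0327,-0.034,0],"yaw":0.011,"grip":0},{"linear":[0.0327,-0.034,0],"yaw":0.011,"grip":0},{"linear":[0.0327,-0.034,0],"yaw":0.011,"grip":0},{"linear":[0.0327,-0.034,0],"yaw":0.011,"grip":0},{"linear":[0.0327,-0.034,0],"yaw":0.011,"grip":0}]' 20
python3 -m crank '[{"linear":[0,0,0],"yaw":0,"grip":0},{"linear":[0,0,0],"yaw":0,"grip":0}]'
python3 - <<'E'
from h import *
np.set_printoptions(precision=4,suppress=True)
c=cam('wrist');im=bot.camera('wrist')
cv2.imwrite('pics/w1.png',im[:,:,::-1])
for p in bot.place_of('lid_mid','wrist'):print(p['p'],np.array(p['centre']),onz('wrist',p['centre'],.019,c))
for p in bot.silhouettes('lid_mid','wrist'):
    print(p['p'],p['box'])
    cn=max(cv2.findContours(p['region'].astype(np.uint8),cv2.RETR_EXTERNAL,cv2.CHAIN_APPROX_NONE)[0],key=cv2.contourArea)
    W=np.array([onz('wrist',q[0],0.012,c)[:2] for q in cn]);print(cv2.minAreaRect((W*1000).astype(np.float32)))
E
```

```text
time: 2.2
ee_pos: [0.4911, 0.1836, 0.2315]
tcp_rot: [39.2, 90.0, 28.3]
wrist_force: [0.6, 1.0, -0.1]
opening: 0.0853
time: 2.4
ee_pos: [0.4903, 0.1845, 0.231]
tcp_rot: [-163.5, 90.0, -174.6]
wrist_force: [0.5, 0.1, 0.1]
opening: 0.0852
0.95 [457.   63.3] [0.4155 0.4384 0.019 ]
0.9 [255.4 167.1] [0.4933 0.1817 0.019 ]
0.63 [458.6 260.3] [0.6906 0.4517 0.019 ]
0.88 [450.9, 67.2, 102.1, 133.3]
((421.4753723144531, 434.4815673828125), (93.81708526611328, 146.4160919189453), 77.69456481933594)
0.76 [265.1, 17.2, 84.4, 32.3]
((322.6486511230469, 228.55905151367188), (90.86912536621094, 28.650142669677734), 79.02336883544922)
0.69 [452.5, 253.8, 119.0, 97.5]
((685.4765625, 450.7744140625), (98.33716583251953, 160.5395050048828), 24.164060592651367)
0.58 [39.2, 106.2, 78.5, 108.4]
((368.6884765625, -80.39693450927734), (99.77995300292969, 92.99803161621094), 50.68513107299805)
```

View pics/w1.png

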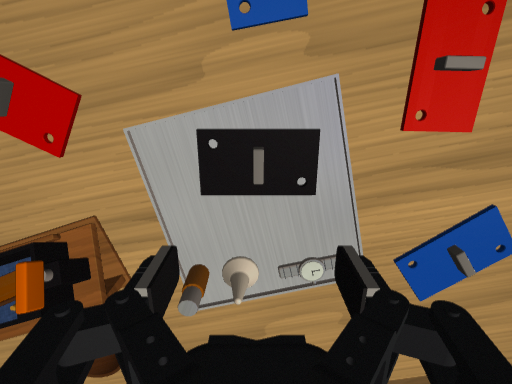

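```bash
python3 - <<'E'
from h import *
np.set_printoptions(precision=4,suppress=True)
c=cam('wrist');o=bot.get_obs();print(o['ee_pos'],R.from_euler('xyz',o['tcp_rot'],degrees=True).as_matrix()[:,1])
im=cv2.imread('pics/w1.png')
m=np.zeros(im.shape[:2],np.uint8);m[118:210,185:332]=im[118:210,185:332].max(2)<70
n,l,s,_=cv2.connectedComponentsWithStats(m);k=1+np.argmax(s[1:,4]);print(s[k])
cn=cv2.findContours((l==k).astype(np.uint8),cv2.RETR_EXTERNAL,cv2.CHAIN_APPROX_NONE)[0][0]
W=np.array([onz('wrist',q[0],0.012,c)[:2] for q in cn]);print(cv2.minAreaRect((W*1000).astype(np.float32)))
for h in((213,144),(301,181)):print(onz('wrist',h,.012,c))
cv2.imwrite('pics/w1c.png',cv2.resize(im[110:215,175:340],None,fx=4.8,fy=4.8,interpolation=cv2.INTER_CUBIC))
E
```

```text
[0.4893 0.1861 0.2314] [0.1885 0.9821 0.0002]
[ 196  129  124   66 7375]
((489.0179138183594, 187.41204833984375), (160.01055908203125, 89.00993347167969), 79.259033203125)
[0.4533 0.1342 0.012 ]
[0.5252 0.241  0.012 ]
```

View pics/w1c.png

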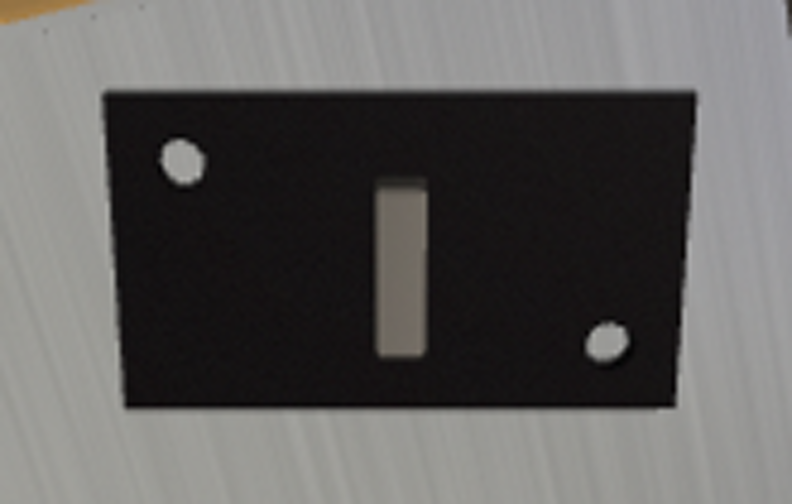

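```bash
python3 -m crank '[{"linear":[0,0.0008,-0.04],"yaw":0.001,"grip":0.3},{"linear":[0,0,-0.04],"yaw":0.001,"grip":0.5},{"linear":[0,0,-0.04],"yaw":0,"grip":0.5},{"linear":[0,0,-0.04],"yaw":0,"grip":0.5},{"linear":[0,0,-0.03],"yaw":0,"grip":0.5},{"linear":[0,0,-0.015],"yaw":0,"grip":0.5},{"linear":[0,0,-0.006],"yaw":0,"grip":0.5},{"linear":[0,0,0],"yaw":0,"grip":0.5},{"linear":[0,0,0],"yaw":0,"grip":0.5}]' 20
python3 - <<'E'
from h import *
cv2.imwrite('pics/w2.png',bot.camera('wrist')[:,:,::-1])
o=bot.get_obs();print(o['ee_pos'],o['opening'])
E
```

```text
time: 3.45
ee_pos: [0.4908, 0.1867, 0.022]
tcp_rot: [31.9, 89.9, 21.1]
wrist_force: [1.1, 0.4, -0.3]
opening: 0.0428
[0.49089944 0.18662188 0.02202943] 0.04280837111553726
```

View pics/w2.png

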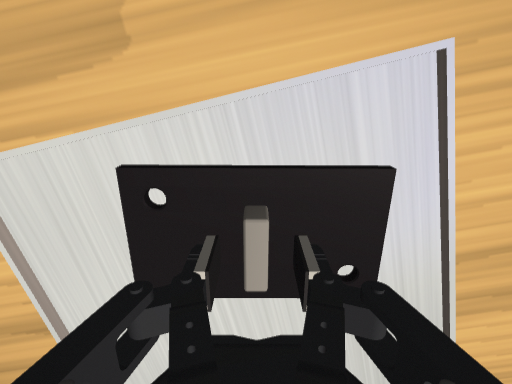

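```bash
python3 -m crank '[{"linear":[-0.0015,0,-0.001],"yaw":0,"grip":0.5},{"linear":[0,0,0],"yaw":0,"grip":1},{"linear":[0,0,0],"yaw":0,"grip":1},{"linear":[0,0,0],"yaw":0,"grip":1},{"linear":[0,0,0],"yaw":0,"grip":1},{"linear":[0,0,0],"yaw":0,"grip":1},{"linear":[0,0,0.01],"yaw":0,"grip":1},{"linear":[0,0,0.02],"yaw":0,"grip":1},{"linear":[0,0,0.01],"yaw":0,"grip":1},{"linear":[0,0,0],"yaw":0,"grip":1}]' 20
python3 - <<'E'
from h import *
cv2.imwrite('pics/w3.png',bot.camera('wrist')[:,:,::-1])
cv2.imwrite('pics/s3.png',cv2.resize(bot.camera('side')[130:260,170:345,::-1],None,fx=4,fy=4))
o=bot.get_obs();print(o['ee_pos'],o['opening'],o['wrist_force'])
E
```

```text
time: 4.5
ee_pos: [0.4893, 0.1864, 0.0609]
tcp_rot: [31.0, 89.9, 20.2]
wrist_force: [-0.4, -0.1, -1.8]
opening: 0.0133
[0.48841065 0.1860522  0.05896702] 0.013039735877289559 [-0.99220148 -0.56098246 -0.97834978]
```

View pics/w3.png

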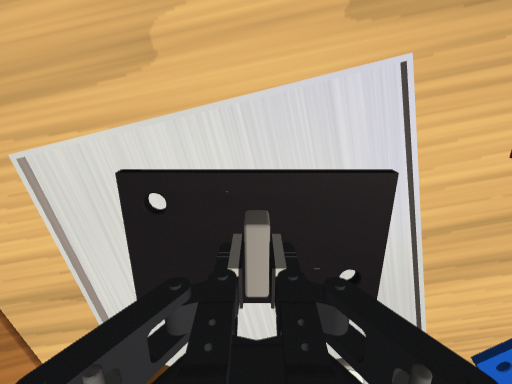

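View pics/s3.png

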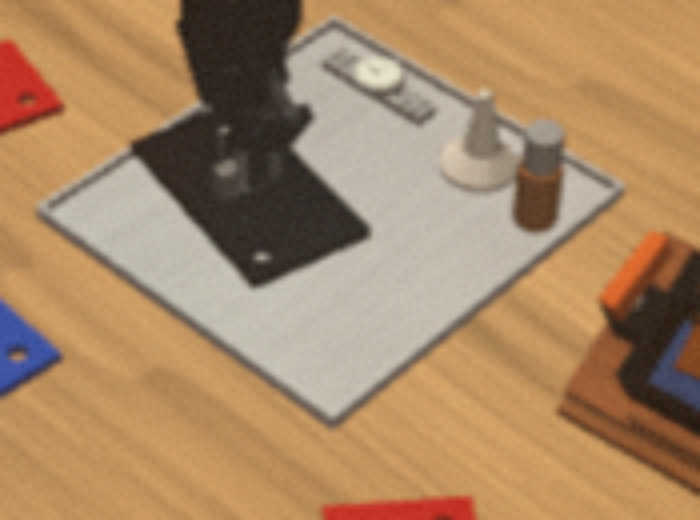

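```bash
python3 -m crank '[{"linear":[0,0,0.03],"yaw":0,"grip":1},{"linear":[0,0,0.04],"yaw":0,"grip":1},{"linear":[0,-0.01,0.045],"yaw":0,"grip":1},{"linear":[0,-0.03,0.04],"yaw":0.04,"grip":1},{"linear":[0.01,-0.035,0.03],"yaw":0.05,"grip":1},{"linear":[0.02,-0.035,0],"yaw":0.05,"grip":1},{"linear":[0.02,-0.035,0],"yaw":0.05,"grip":1},{"linear":[0.02,-0.035,0],"yaw":0.05,"grip":1},{"linear":[0.02,-0.035,0],"yaw":0.05,"grip":1},{"linear":[0.02,-0.035,0],"yaw":0.04,"grip":1}]'
python3 -m crank '[{"linear":[0.02,-0.035,0],"yaw":0,"grip":1},{"linear":[0.02,-0.035,0],"yaw":0,"grip":1},{"linear":[0.02,-0.035,0],"yaw":0,"grip":1},{"linear":[0.02,-0.0,0],"yaw":0,"grip":1},{"linear":[0,0,0],"yaw":0,"grip":1},{"linear":[0,0,0],"yaw":0,"grip":1},{"linear":[0,0,0],"yaw":0,"grip":1},{"linear":[0,0,0],"yaw":0,"grip":1}]'
python3 - <<'E'
from h import *
np.set_printoptions(precision=4,suppress=True)
import pickle
c=cam('wrist');o=bot.get_obs();im=bot.camera('wrist');pickle.dump((c,o,im),open('v4.pkl','wb'))
cv2.imwrite('pics/w4.png',im[:,:,::-1])
print(o['ee_pos'],o['opening'],R.from_euler('xyz',o['tcp_rot'],degrees=True).as_matrix()[:,1])
for n in('seat','pin','catch_grip'):
    print(n,[(p['centre'],p['p'],) for p in bot.place_of(n,'wrist')])
E
```

```text
time: 5.6
ee_pos: [0.5989, -0.0655, 0.243]
tcp_rot: [161.5, 89.9, 169.7]
wrist_force: [-0.2, 0.1, -0.8]
opening: 0.0134
time: 6.4
ee_pos: [0.6779, -0.1683, 0.2449]
tcp_rot: [-26.8, 90.0, -18.7]
wrist_force: [-0.5, 0.4, -1.8]
opening: 0.0135
[ 0.6779 -0.1683  0.2449] 0.01352781452049879 [-0.1414  0.99   -0.0002]
seat [([260.6, 70.5], 0.87), ([369.3, 56.7], 0.51)]
pin [([321.9, 95.1], 0.86)]
catch_grip [([367.5, 58.1], 0.62), ([436.8, 167.6], 0.45)]
```

View pics/w4.png

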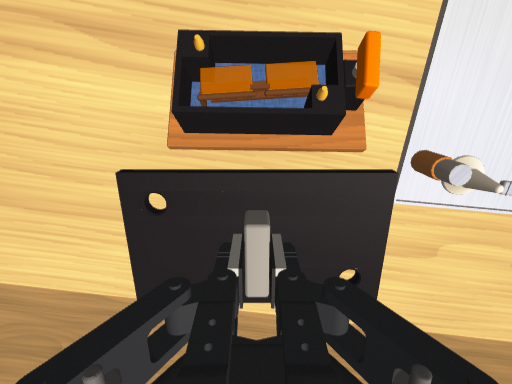

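```bash
python3 - <<'E'
import cv2
im=cv2.imread('pics/w4.png')[20:158,160:390]
im=cv2.convertScaleAbs(im,alpha=1.0);import numpy as np
im=(255*(im/255.)**0.5).astype('uint8')
cv2.imwrite('pics/w4c.png',cv2.resize(im,None,fx=3.4,fy=3.4,interpolation=cv2.INTER_CUBIC))
E
```

```text
(no output)
```

View pics/w4c.png

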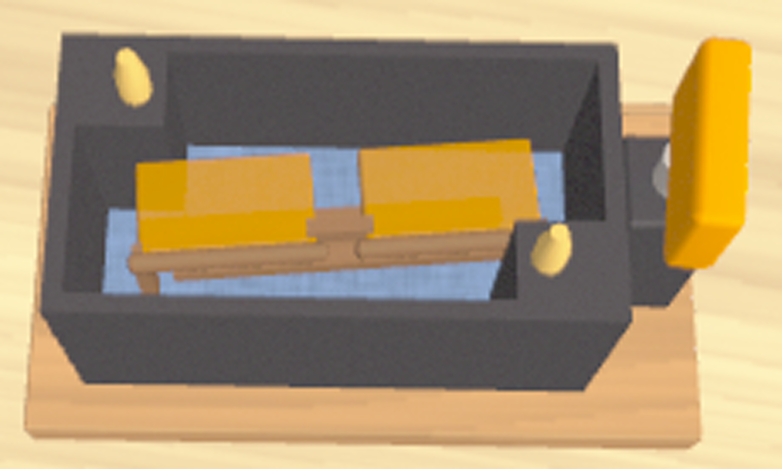

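```bash
cat > fit.py <<'E'
from h import *
import pickle
from scipy.optimize import least_squares
np.set_printoptions(precision=4,suppress=True)
def pose(p):
    t=np.radians(p[4]);Rz=R.from_euler('z',p[3],degrees=True).as_matrix()
    S=Rz@np.array([[np.cos(t),0,-np.sin(t)],[0,1,0],[np.sin(t),0,np.cos(t)]]);return S,np.array(p[:3])
def fit(c,obj,pix,n='wrist',p0=(.575,-.181,.087,7,30),free=True):
    obj=np.array(obj)/1000.
    def f(q):
        p=list(q)+([30] if len(q)==4 else []);S,t=pose(p)
        return np.concatenate([proj(n,S@o+t,c)-x for o,x in zip(obj,pix)])
    r=least_squares(f,p0 if free else p0[:4],loss='soft_l1');return r.x,r.fun.reshape(-1,2)
E
python3 - <<'E'
from fit import *
c,o,im=pickle.load(open('v4.pkl','rb'))
P=[((-45,-83,0),(62,35)),((-45,83,0),(617,44)),((45,-83,0),(41,312)),((45,83,0),(631,319)),((45,-83,-50),(88,382)),((45,83,-50),(585,389)),
 ((-26,-60,0),(137,99)),((26,60,0),(547,269)),((-26,-60,13),(126,53)),((26,60,13),(559,229))]
pix=[np.array([(u+.5)/3.4-.5+160,(v+.5)/3.4-.5+20]) for _,(u,v) in P]
for fr in(True,False):
    x,e=fit(c,[a for a,_ in P],pix,free=fr);print(x);print(e.T)
for nm,cc in(('top',None),('side',None)):
    S,t=pose(list(x)+[30]); print(nm,[np.round(proj(nm,S@np.array(q)/1000+t),1) for q in((-26,-60,9),(26,60,9),(-45,-83,0),(-45,83,0),(45,83,0),(45,-83,0))])
# lid: tcp pose and edge
T=R.from_euler('xyz',o['tcp_rot'],degrees=True).as_matrix()
yaw=np.degrees(np.arctan2(T[1,1],T[0,1]))-90;print('tool yaw',yaw)
Rz=R.from_euler('z',yaw,degrees=True).as_matrix();und=o['ee_pos']+[0,0,-.0165]
for q in((-45,-80,8),(-45,80,8),(-26,-60,8),(26,60,8),(-23,-7,30),(-23,7,30)):print(q,proj('wrist',und+Rz@np.array(q)/1000,c))
E
```

```text
[ 0.5698 -0.1819  0.0917  7.5251 30.1173]
[[ 0.3172 -0.2722  0.1942  0.157  -0.5547 -0.4984 -0.1333  0.1866  0.4339
  -0.0488]
 [-0.1032 -0.484  -0.026   0.1797  0.5996  0.4163 -2.2575 -3.5354  1.622
   0.6522]]
[ 0.5698 -0.1819  0.0917  7.5287]
[[ 0.2979 -0.245   0.234   0.1305 -0.5185 -0.5186 -0.1382  0.1778  0.4265
  -0.0581]
 [-0.1552 -0.5468  0.0355  0.229   0.5597  0.3665 -2.2795 -3.4999  1.6216
   0.7173]]
top [array([354.8, 181.6]), array([316.4, 170.4]), array([361.3, 185.4]), array([309.9, 191. ]), array([308.4, 164.5]), array([361.1, 158.7])]
side [array([380.4, 245.9]), array([345.7, 202.7]), array([385.6, 259.1]), array([322.5, 224.5]), array([342. , 193.1]), array([405.6, 225.2])]
tool yaw 8.126551103465616
(-45, -80, 8) [116.084  169.2389]
(-45, 80, 8) [398.694  169.8692]
(-26, -60, 8) [155.3255 200.7097]
(26, 60, 8) [349.3954 276.0203]
(-23, -7, 30) [243.7475 221.492 ]
(-23, 7, 30) [270.8617 221.5546]
```

```bash
cat > pts.py <<'E'
P=[((-45,-83,0),(62,35)),((-45,83,0),(617,44)),((45,-83,0),(41,312)),((45,83,0),(631,319)),((45,-83,-50),(88,382)),((45,83,-50),(585,389)),
 ((-26,-60,12),(126,54)),((26,60,12),(559,230))]
E
python3 -m crank '[{"linear":[-0.012,-0.01,-0.03],"yaw":-0.01,"grip":1},{"linear":[0,0,-0.03],"yaw":0,"grip":1},{"linear":[0,0,0],"yaw":0,"grip":1},{"linear":[0,0,0],"yaw":0,"grip":1},{"linear":[0,0,0],"yaw":0,"grip":1}]'
python3 - <<'E'
from fit import *
from pts import P
c,o,im=pickle.load(open('v4.pkl','rb'))
pix=[np.array([(u+.5)/3.4-.5+160,(v+.5)/3.4-.5+20]) for _,(u,v) in P]
for fr in(True,False):
    x,e=fit(c,[a for a,_ in P],pix,free=fr);print(x);print(e.T)
c=cam('wrist');o=bot.get_obs();im=bot.camera('wrist');pickle.dump((c,o,im),open('v5.pkl','wb'))
print(o['ee_pos'],o['opening'])
cr=im[0:170,130:400,::-1];cr=(255*(cr/255.)**.5).astype('uint8')
cv2.imwrite('pics/w5c.png',cv2.resize(cr,None,fx=2.9,fy=2.9,interpolation=cv2.INTER_CUBIC))
for n in ('side','top'):
    cr=bot.camera(n);cr=cr[170:290,290:430] if n=='side' else cr[120:200,260:380]
    cr=(255*(cr/255.)**.5).astype('uint8')[:,:,::-1]
    cv2.imwrite(f'pics/{n}5c.png',cv2.resize(cr,None,fx=5,fy=5,interpolation=cv2.INTER_CUBIC))
E
```

```text
time: 7.1
ee_pos: [0.6672, -0.1789, 0.1866]
tcp_rot: [-23.0, 89.8, -15.5]
wrist_force: [-0.7, -0.7, -1.4]
opening: 0.0134
[ 0.5694 -0.1819  0.0921  7.5395 30.2311]
[[ 0.2002 -0.1508  0.0245  0.3745 -0.6733 -0.3328  0.5493 -0.1573]
 [-0.5129 -0.936  -0.4281 -0.2619  0.3826  0.166   1.624   0.4594]]
[ 0.5695 -0.1819  0.0921  7.5511]
[[ 0.1444 -0.0967  0.0902  0.3295 -0.6097 -0.3663  0.5191 -0.173 ]
 [-0.6232 -1.0822 -0.3052 -0.1772  0.3072  0.0593  1.6104  0.5689]]
[ 0.6672 -0.1789  0.1866] 0.013396367561118071
```

View pics/w5c.png

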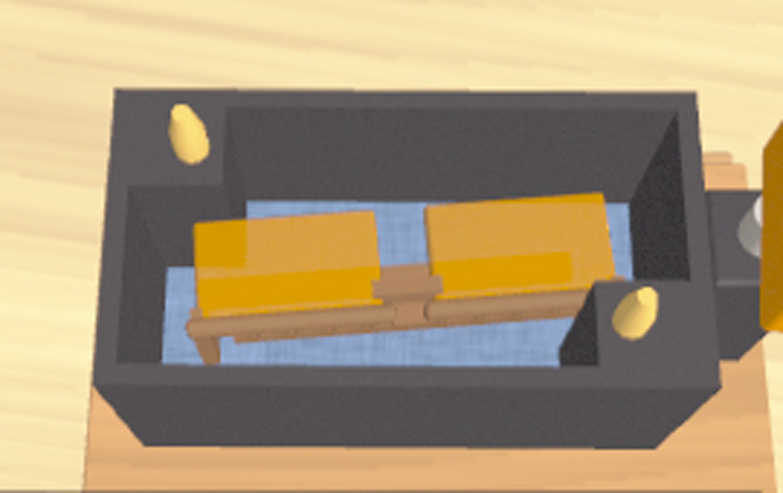

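View pics/side5c.png

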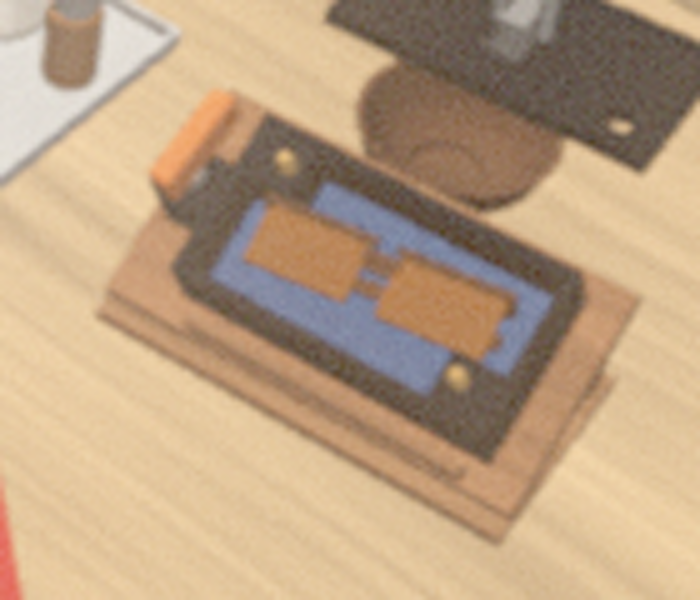

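```bash
python3 - <<'E'
from fit import *
from pts import P
V=[]
c,o,im=pickle.load(open('v4.pkl','rb'))
V+= [('wrist',c,a,np.array([(u+.5)/3.4-.5+160,(v+.5)/3.4-.5+20]),.8) for a,(u,v) in P]
c5,o,im=pickle.load(open('v5.pkl','rb'))
P5=[((-45,-83,0),(115,89)),((-45,83,0),(696,93)),((45,-83,0),(93,385)),((45,83,0),(720,388)),((45,-83,-50),(146,445)),((45,83,-50),(655,447)),((-26,-60,13),(182,113)),((26,60,13),(644,296))]
V5=[('wrist',c5,a,np.array([(u+.5)/2.9-.5+130,(v+.5)/2.9-.5]),.7) for a,(u,v) in P5]
cs=cam('side')
PS=[((-26,-60,9),(457,377)),((26,60,9),(287,162)),((45,-83,0),(582,272)),((-45,-83,0),(493,461))]
VS=[('side',cs,a,np.array([(u+.5)/5-.5+290,(v+.5)/5-.5+170]),1.) for a,(u,v) in PS]
def run(V,free):
    def f(q):
        S,t=pose(list(q)+([30] if len(q)==4 else []))
        return np.concatenate([(proj(n,S@(np.array(a)/1000)+t,c)-x)/s for n,c,a,x,s in V])
    r=least_squares(f,[.57,-.181,.09,7.5,30][:5 if free else 4],loss='soft_l1');return r.x,r.fun.reshape(-1,2)
for nm,v in(('5',V5),('4+5',V+V5),('side',VS),('all',V+V5+VS)):
    for fr in(0,1):
        x,e=run(v,fr);print(nm,x)
    if nm in('5','side'):print(e.T)
T=R.from_euler('xyz',o['tcp_rot'],degrees=True).as_matrix();print(o['ee_pos'],'tool yaw',np.degrees(np.arctan2(T[1,1],T[0,1]))-90)
E
```

```text
5 [ 0.5699 -0.1819  0.0923  7.3668]
5 [ 0.5699 -0.1819  0.0923  7.3833 29.7884]
[[ 0.2021 -0.3025  0.301  -0.1032 -0.3807 -0.8151  0.0803  0.7377]
 [-0.2719 -0.8754 -0.2024 -0.1628  0.3372  0.5902  0.4228  0.147 ]]
4+5 [ 0.5697 -0.1819  0.0922  7.4323]
4+5 [ 0.5697 -0.1819  0.0922  7.4378 29.8912]
side [ 0.5678 -0.185   0.0973  8.1452]
side [ 0.5765 -0.1819  0.0889  6.9131 41.4764]
[[ 0.475  -0.2664  0.6242 -1.0186]
 [ 1.2822  0.1157  0.045  -2.8182]]
all [ 0.5698 -0.1819  0.0924  7.4443]
all [ 0.5698 -0.1819  0.0924  7.45   29.8866]
[ 0.6672 -0.1789  0.1866] tool yaw 7.535467341913133
```

View pics/top5c.png

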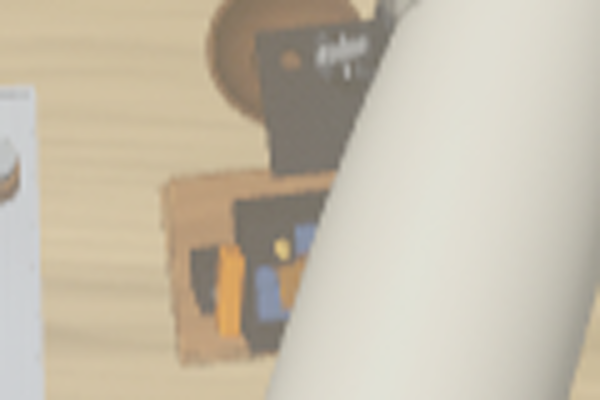

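```bash
python3 -m crank '[{"linear":[-0.035,-0.0026,0],"yaw":0,"grip":1},{"linear":[-0.035,-0.0026,0],"yaw":0,"grip":1},{"linear":[-0.035,-0.0026,0],"yaw":0,"grip":1},{"linear":[-0.035,-0.0026,0],"yaw":0,"grip":1},{"linear":[-0.034,-0.0026,-0.02],"yaw":0,"grip":1},{"linear":[0,0,-0.03],"yaw":0,"grip":1},{"linear":[0,0,-0.03],"yaw":0,"grip":1},{"linear":[0,0,-0.01],"yaw":0,"grip":1},{"linear":[0,0,0],"yaw":0,"grip":1},{"linear":[0,0,0],"yaw":0,"grip":1}]' 20
python3 - <<'E'
from fit import *
o=bot.get_obs();print(o['ee_pos'],o['wrist_force'])
im=bot.camera('wrist');cv2.imwrite('pics/w6.png',im[:,:,::-1])
s=bot.camera('side');cr=(255*(s[130:310,250:450,::-1]/255.)**.5).astype('uint8')
cv2.imwrite('pics/s6.png',cv2.resize(cr,None,fx=3.3,fy=3.3,interpolation=cv2.INTER_CUBIC))
E
```

```text
time: 8.25
ee_pos: [0.4933, -0.1921, 0.0958]
tcp_rot: [-29.3, 89.9, -21.7]
wrist_force: [-0.4, 0.2, -1.7]
opening: 0.0129
[ 0.4933 -0.1921  0.0958] [-0.4057  0.2197 -1.6939]
```

View pics/s6.png

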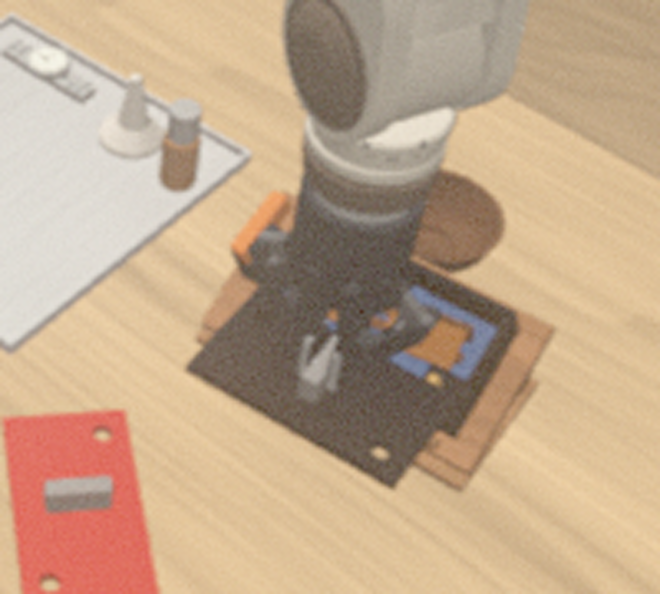

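View pics/w6.png

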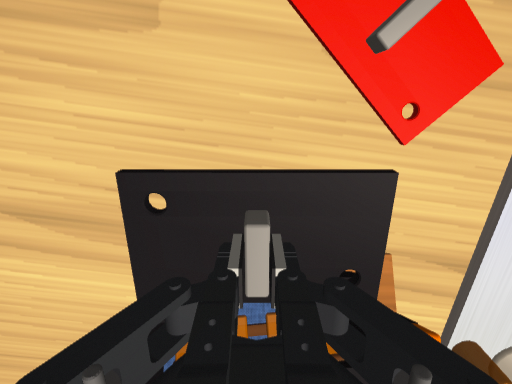

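```bash
python3 -m crank '[{"linear":[0,0,-0.006],"yaw":0,"grip":1},{"linear":[0,0,-0.004],"yaw":0,"grip":1},{"linear":[-0.0007,-0.0001,-0.003],"yaw":0,"grip":1},{"linear":[-0.0007,-0.0001,-0.003],"yaw":0,"grip":1},{"linear":[-0.0007,-0.0001,-0.003],"yaw":0,"grip":1},{"linear":[0,0,0],"yaw":0,"grip":1}]' 20
python3 - <<'E'
from fit import *
o=bot.get_obs();print(o['ee_pos'],o['wrist_force'])
im=bot.camera('wrist');cv2.imwrite('pics/w7.png',im[:,:,::-1])
s=bot.camera('side');cr=(255*(s[130:310,250:450,::-1]/255.)**.5).astype('uint8')
cv2.imwrite('pics/s7.png',cv2.resize(cr,None,fx=3.3,fy=3.3,interpolation=cv2.INTER_CUBIC))
E
```

```text
time: 8.95
ee_pos: [0.4902, -0.1926, 0.0753]
tcp_rot: [-106.4, 90.0, -98.9]
wrist_force: [-4.2, -3.0, 3.2]
opening: 0.0135
[ 0.4902 -0.1926  0.0753] [-4.1516 -3.0129  3.1777]
```

View pics/w7.png

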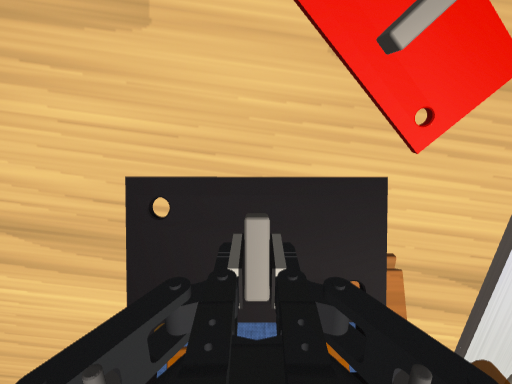

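View pics/s7.png

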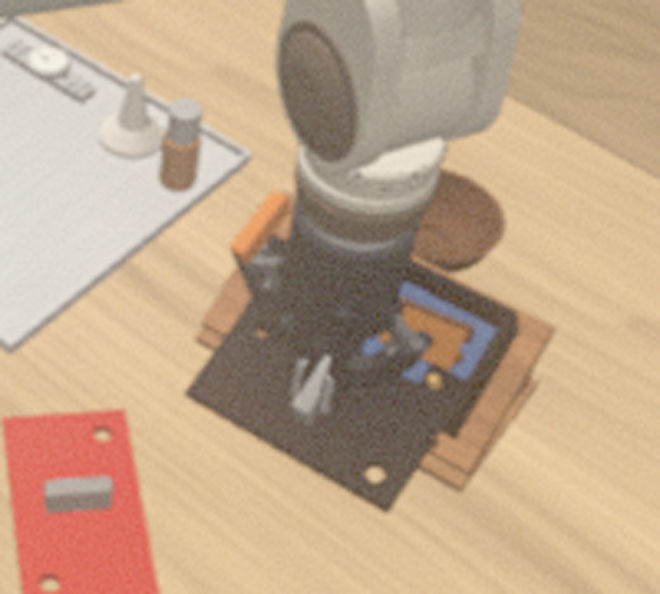

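```bash
cat > tilt.py <<'E'
from fit import *
# fit lid pose relative to tool from wrist image: near-edge line and hole(s)
def lidfit(pix,o,c):
    T=R.from_euler('xyz',o['tcp_rot'],degrees=True).as_matrix();yaw=np.degrees(np.arctan2(T[1,1],T[0,1]))-90
    Rz=R.from_euler('z',yaw,degrees=True).as_matrix()
    O=[np.array(a)/1000 for a,_ in pix]
    # params: origin(underside centre) offset in yaw frame dx,dy,dz, tilt about y, small yaw, roll
    def M(q):
        t=np.radians(q[3]);A=np.array([[np.cos(t),0,-np.sin(t)],[0,1,0],[np.sin(t),0,np.cos(t)]])
        return Rz@R.from_euler('z',q[4],degrees=True).as_matrix()@A, o['ee_pos']+Rz@np.array(q[:3])
    def f(q):
        A,t=M(q);return np.concatenate([np.concatenate([proj('wrist',A@p+t,c)-np.array(x) for p,(_,x) in zip(O,pix)]),[q[1]/.002]])
    r=least_squares(f,[0,0,-.0165,15,0],loss='soft_l1');return r.x,M(r.x),r.fun,yaw
def save(tag):
    c=cam('wrist');o=bot.get_obs();im=bot.camera('wrist');pickle.dump((c,o,im),open(tag+'.pkl','wb'))
    cr=(255*(im[120:330,100:420,::-1]/255.)**.5).astype('uint8')
    cv2.imwrite(f'pics/{tag}.png',cv2.resize(cr,None,fx=2.5,fy=2.5,interpolation=cv2.INTER_CUBIC))
    s=bot.camera('side');cr=(255*(s[130:310,250:450,::-1]/255.)**.5).astype('uint8')
    cv2.imwrite(f'pics/{tag}s.png',cv2.resize(cr,None,fx=3.3,fy=3.3,interpolation=cv2.INTER_CUBIC))
    print(o['time'],o['ee_pos'],o['wrist_force'],o['opening'])
def px(u,v):return((u+.5)/2.5-.5+100,(v+.5)/2.5-.5+120)
E
python3 -m crank '[{"linear":[-0.0007,-0.0001,-0.003],"yaw":0,"grip":1},{"linear":[-0.0007,-0.0001,-0.003],"yaw":0,"grip":1},{"linear":[-0.0007,-0.0001,-0.003],"yaw":0,"grip":1},{"linear":[-0.0003,0,-0.0015],"yaw":0,"grip":1},{"linear":[0,0,0],"yaw":0,"grip":1},{"linear":[0,0,0],"yaw":0,"grip":1}]' 20
python3 -c "
from tilt import *
save('a8')"
```

```text
time: 9.65
ee_pos: [0.488, -0.1923, 0.0646]
tcp_rot: [98.4, 90.0, 105.9]
wrist_force: [0.1, -1.6, 1.0]
opening: 0.0136
9.65 [ 0.488  -0.1923  0.0646] [ 0.102  -1.6413  0.9658] 0.013624552494427532
```

View pics/a8.png

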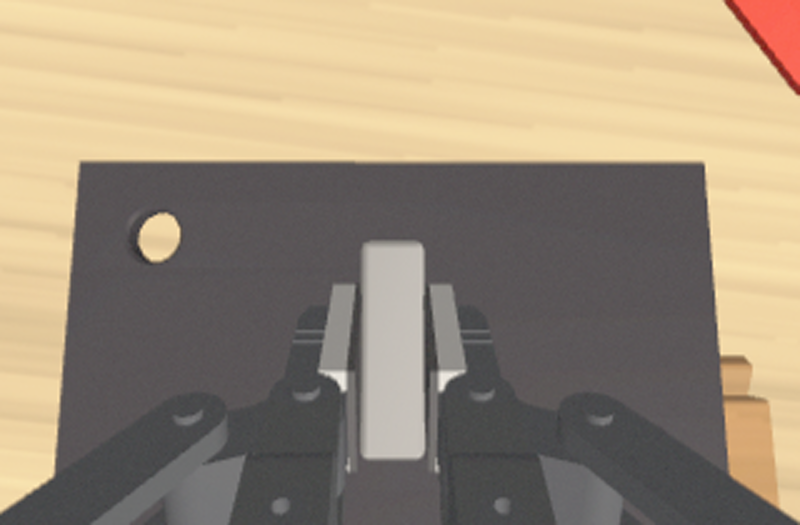

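View pics/a8s.png

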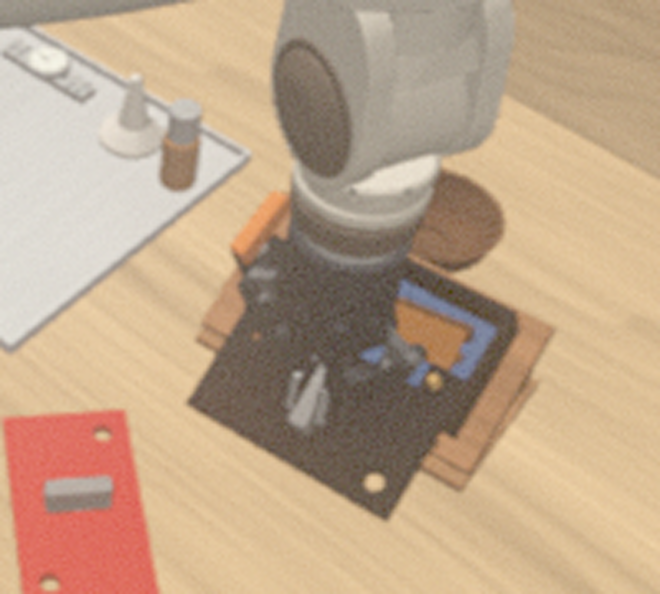

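```bash
python3 - <<'E'
from tilt import *
c,o,_=pickle.load(open('a8.pkl','rb'))
pix=[((-45,-80,8),px(80,161)),((-45,80,8),px(704,163)),((-26,-60,8),px(155,237)),((-23,-7,30),px(362,242)),((-23,7,30),px(424,242)),((23,-7,30),px(359,459)),((23,7,30),px(426,459))]
x,M,e,y=lidfit(pix,o,c);print(x,y,e)
E
```

```text
[ 0.0128 -0.0003 -0.0123 27.726   0.0536] 7.5302661858292765 [ 0.737   0.1007 -0.2582 -0.4216  0.2095 -0.7311 -0.4502 -0.1718  0.1032
 -0.1432  0.0398  0.5802 -0.1633  0.611  -0.1393]
```

```bash
python3 -m crank '[{"linear":[-0.0003,0,-0.002],"yaw":0,"grip":1},{"linear":[0,0,0],"yaw":0,"grip":1},{"linear":[0,0,0],"yaw":0,"grip":1},{"linear":[-0.005,-0.0007,0.01],"yaw":0,"grip":1},{"linear":[-0.005,-0.0007,0.02],"yaw":0,"grip":1},{"linear":[0,0,0.03],"yaw":0,"grip":1},{"linear":[0.02,0.0025,0.005],"yaw":0,"grip":1},{"linear":[0.023,0.003,0],"yaw":0,"grip":1},{"linear":[0.023,0.003,0],"yaw":0,"grip":1}]' 20
python3 -m crank '[{"linear":[0,0,0],"yaw":0,"grip":1},{"linear":[0,0,0],"yaw":0,"grip":1}]'
python3 -c "
from tilt import *
save('a9')"
```

```text
time: 10.65
ee_pos: [0.5441, -0.1855, 0.1286]
tcp_rot: [-34.6, 90.0, -27.2]
wrist_force: [-0.0, -0.2, -1.0]
opening: 0.0135
time: 10.85
ee_pos: [0.5431, -0.1853, 0.1275]
tcp_rot: [159.1, 89.9, 166.6]
wrist_force: [-0.7, 0.3, -1.3]
opening: 0.0132
10.85 [ 0.5431 -0.1853  0.1275] [-0.6694  0.3191 -1.2543] 0.013228509879876985
```

View pics/a9.png

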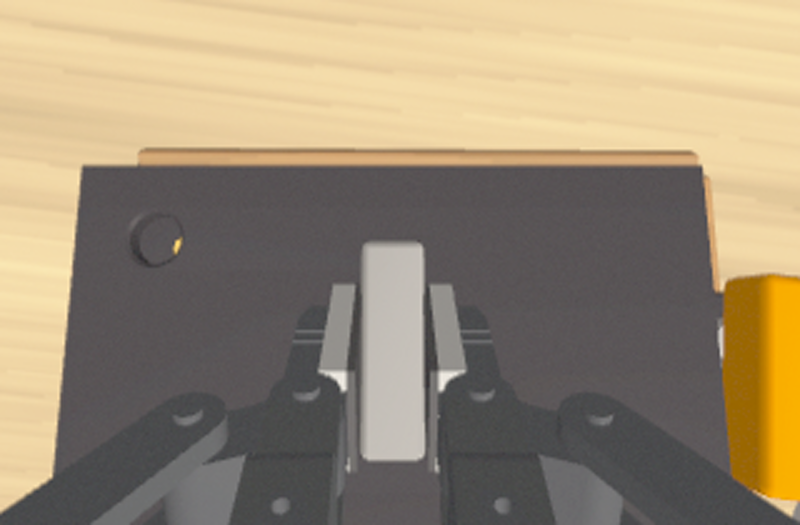

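View pics/a9s.png

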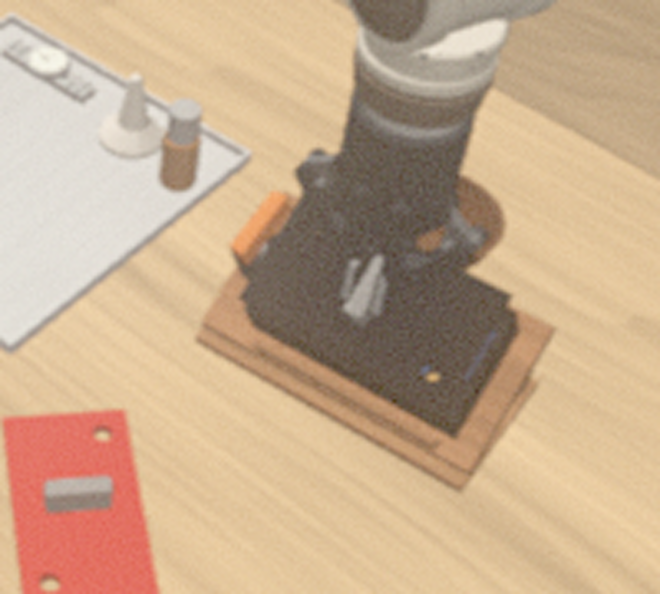

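```bash
python3 - <<'E'
from tilt import *
c,o,_=pickle.load(open('a9.pkl','rb'))
pix=[((-45,-80,8),px(82,166)),((-45,80,8),px(702,166)),((-26,-60,8),px(157,240)),((-23,-7,30),px(362,242)),((-23,7,30),px(424,242)),((23,-7,30),px(359,460)),((23,7,30),px(426,460))]
x,(A,t),e,y=lidfit(pix,o,c);print(x,y)
S,s=pose([.5698,-.1819,.0923,7.45,30])
print('lid underside in seat frame mm',S.T@(t-s)*1000, 'holes',S.T@(A@np.array([-.026,-.06,0])+t-s)*1000,S.T@(A@np.array([.026,.06,0])+t-s)*1000)
for q in((-26,-60,13),(-26,-60,6),(-31,-60,5)):
    p=proj('wrist',S@np.array(q)/1000+s,c);print(q,(p-[100,120]+.5)*2.5-.5)
E
```

```text
[ 0.0137 -0.0002 -0.0117 29.7002  0.1753] 7.541051732649109
lid underside in seat frame mm [ 0.2706 -0.0765 26.9939] holes [-25.4872 -60.1808  26.9903] [26.0285 60.0279 26.9974]
(-26, -60, 13) [183.1798 245.4043]
(-26, -60, 6) [190.2004 247.7993]
(-31, -60, 5) [192.1729 231.3818]
```

```bash
python3 -m crank '[{"linear":[0.0014,0.0002,-0.0026],"yaw":0,"grip":1},{"linear":[0.0014,0.0002,-0.0026],"yaw":0,"grip":1},{"linear":[0.0015,0.0002,-0.0026],"yaw":0,"grip":1},{"linear":[0.0015,0.0002,-0.0026],"yaw":0,"grip":1},{"linear":[0.0015,0.0002,-0.0026],"yaw":0,"grip":1},{"linear":[0.0015,0.0002,-0.0026],"yaw":0,"grip":1},{"linear":[0,0,0],"yaw":0,"grip":1}]' 20
python3 -m crank '[{"linear":[0.0015,0.0002,-0.0026],"yaw":0,"grip":1},{"linear":[0.0014,0.0002,-0.0026],"yaw":0,"grip":1},{"linear":[0.0014,0.0002,-0.0026],"yaw":0,"grip":1},{"linear":[0,0,0],"yaw":0,"grip":1}]' 20
python3 -c "
from tilt import *
save('a10')"
```

```text
time: 11.65
ee_pos: [0.5524, -0.1841, 0.1116]
tcp_rot: [152.9, 90.0, 160.4]
wrist_force: [-0.6, 0.6, -1.4]
opening: 0.0132
time: 12.05
ee_pos: [0.5567, -0.1836, 0.1041]
tcp_rot: [176.2, 90.0, -176.2]
wrist_force: [-0.5, 0.1, -0.9]
opening: 0.0134
12.05 [ 0.5567 -0.1836  0.1041] [-0.5205  0.0937 -0.9126] 0.013360673916768203
```

View pics/a10.png

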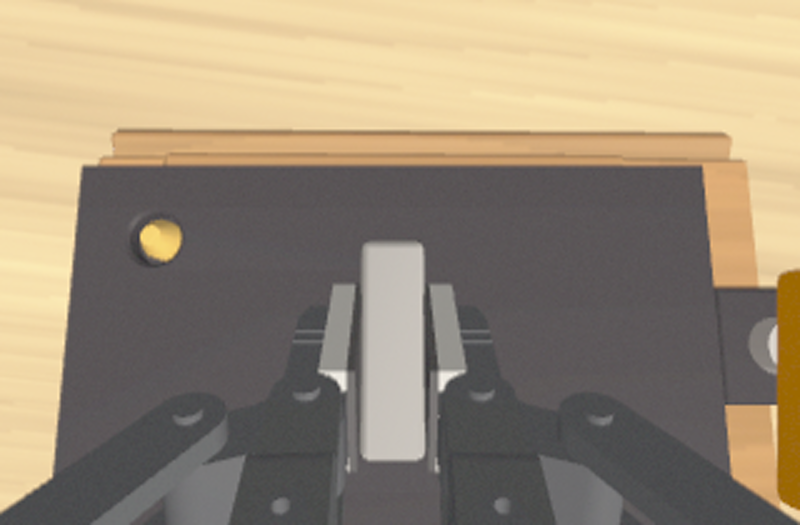

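View pics/a10s.png

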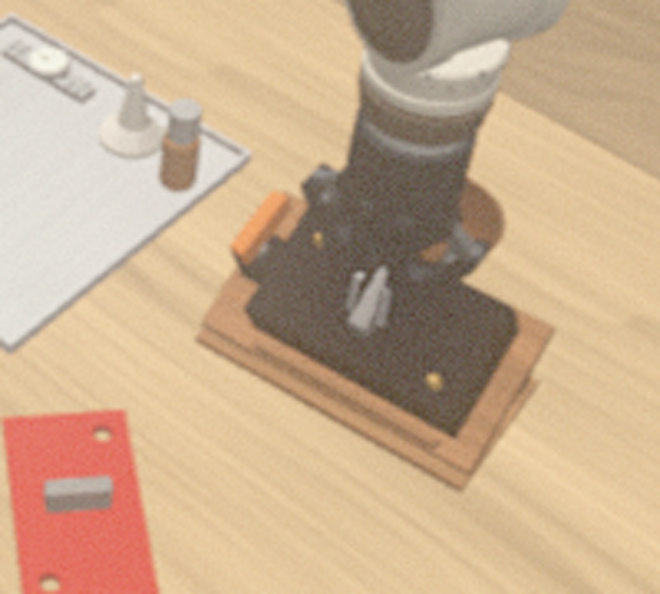

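```bash
python3 -m crank '[{"linear":[0.0005,0,-0.0009],"yaw":0,"grip":1},{"linear":[0.0005,0,-0.0009],"yaw":0,"grip":1},{"linear":[0,0,0],"yaw":0,"grip":1}]' 20
python3 -m crank '[{"linear":[0.0005,0.0001,-0.0009],"yaw":0,"grip":1},{"linear":[0,0,0],"yaw":0,"grip":1}]' 20
python3 -m crank '[{"linear":[0.0005,0.0001,-0.0009],"yaw":0,"grip":1},{"linear":[0,0,0],"yaw":0,"grip":1}]' 20
python3 -c "
from tilt import *
save('a11')"
```

```text
time: 12.45
ee_pos: [0.5573, -0.1836, 0.1039]
tcp_rot: [-94.2, 90.0, -86.7]
wrist_force: [-5.4, 1.5, 8.4]
opening: 0.013
time: 12.65
ee_pos: [0.5573, -0.1836, 0.1038]
tcp_rot: [-122.2, 90.0, -114.7]
wrist_force: [-11.0, 1.8, 15.5]
opening: 0.0137
time: 12.85
ee_pos: [0.5575, -0.1836, 0.1038]
tcp_rot: [-113.4, 89.9, -105.9]
wrist_force: [-15.3, 1.6, 22.5]
opening: 0.0132
12.85 [ 0.5575 -0.1836  0.1038] [-15.3278   1.6035  22.475 ] 0.013236014537345662
```

View pics/a11.png

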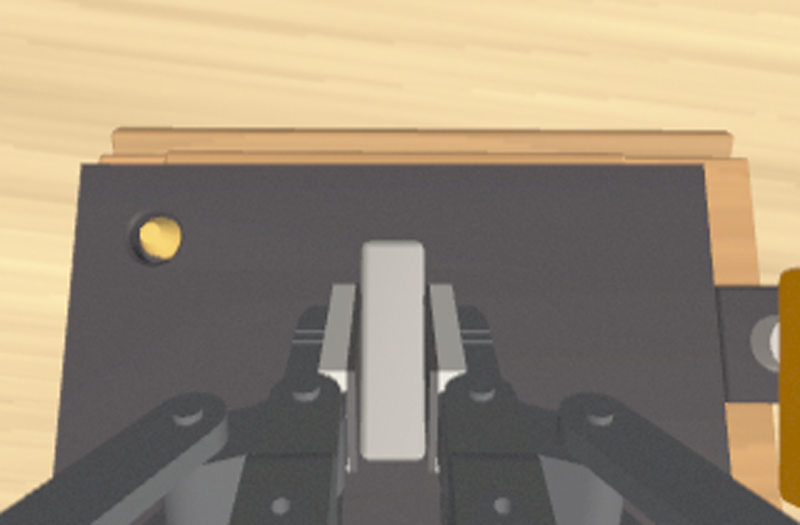

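```bash
python3 -m crank '[{"linear":[-0.0012,-0.0001,0.0022],"yaw":0,"grip":1},{"linear":[0,0,0],"yaw":0,"grip":1},{"linear":[0,0,0],"yaw":0,"grip":0.8},{"linear":[0,0,0],"yaw":0,"grip":0.5},{"linear":[0,0,0],"yaw":0,"grip":0.5},{"linear":[0,0,0],"yaw":0,"grip":0.5},{"linear":[0,0,0.01],"yaw":0,"grip":0.5},{"linear":[0,0,0.03],"yaw":0,"grip":0.5},{"linear":[0,0,0.04],"yaw":0,"grip":0.5},{"linear":[0,0,0.04],"yaw":0,"grip":0.5}]' 20
python3 -m crank '[{"linear":[0.02,0.003,0.01],"yaw":0,"grip":1},{"linear":[0.03,0.004,0],"yaw":0,"grip":1},{"linear":[0.03,0.004,0],"yaw":0,"grip":1},{"linear":[0.02,0.003,0],"yaw":0,"grip":1},{"linear":[0,0,0],"yaw":0,"grip":1},{"linear":[0,0,0],"yaw":0,"grip":1},{"linear":[0,0,0],"yaw":0,"grip":1}]'
python3 - <<'E'
from tilt import *
c=cam('wrist');o=bot.get_obs();im=bot.camera('wrist');pickle.dump((c,o,im),open('a12.pkl','wb'))
cr=(255*(im[0:200,120:420,::-1]/255.)**.5).astype('uint8')
cv2.imwrite('pics/a12.png',cv2.resize(cr,None,fx=2.6,fy=2.6,interpolation=cv2.INTER_CUBIC))
s=bot.camera('side');cr=(255*(s[150:290,270:440,::-1]/255.)**.5).astype('uint8')
cv2.imwrite('pics/a12s.png',cv2.resize(cr,None,fx=4,fy=4,interpolation=cv2.INTER_CUBIC))
print(o['time'],o['ee_pos'],o['wrist_force'],o['opening'])
E
```

```text
time: 13.95
ee_pos: [0.5572, -0.1834, 0.2249]
tcp_rot: [153.5, 90.0, 161.0]
wrist_force: [0.7, 0.2, 0.1]
opening: 0.0424
time: 14.65
ee_pos: [0.657, -0.1697, 0.2336]
tcp_rot: [-36.5, 90.0, -29.0]
wrist_force: [-0.2, -0.4, -0.8]
opening: 0.0
14.65 [ 0.657  -0.1697  0.2336] [-0.1922 -0.4343 -0.7712] 1.6769702182332334e-05
```

View pics/a12.png

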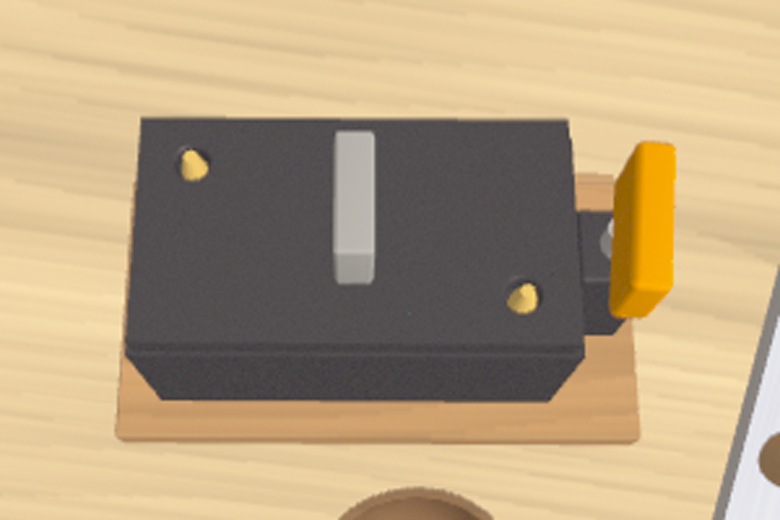

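View pics/a12s.png

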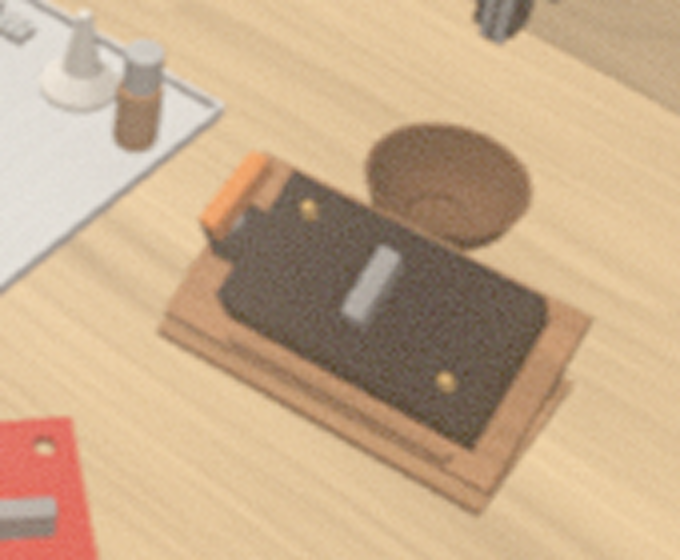

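```bash
cat > catch.py <<'E'
from fit import *
S,s=pose([.5698,-.1819,.0923,7.45,30]);Z=.121
yw=np.radians(7.45);u=np.array([np.cos(yw),np.sin(yw)]);v=np.array([-u[1],u[0]])
def center(th,rho,hu=.011,hy=.0145,gap=0,Z=Z):
    # bar face section at height Z
    def pt(sx):
        d=np.array([np.cos(th),-np.sin(th),0]);m=np.array([np.sin(th),np.cos(th),0])
        p=np.array([0,.098,0])+sx*d+.007*m;h=(Z-s[2]-S[2]@p)/S[2,2];w=s+S@(p+[0,0,h])
        return np.array([(w[:2]-s[:2])@u,(w[:2]-s[:2])@v]),h
    a,ha=pt(rho);b,_=pt(rho+.01);d=(b-a)/np.linalg.norm(b-a);m=np.array([-d[1],d[0]])
    if m@[np.sin(th),np.cos(th)]<0:m=-m
    c=a+m*(hu*abs(m[0])+hy*abs(m[1])+gap)
    return s[:2]+c[0]*u+c[1]*v,ha,c
if __name__=='__main__':
    for th,rho in((0,.026),(20,.026),(40,.024),(60,.022),(75,.02),(90,.02)):
        w,h,c=center(np.radians(th),rho);print(th,w,'h',h,'uv',c)
    print('start',center(0,.026,gap=.010)[0])
E
python3 catch.py; python3 - <<'E'
from catch import *
c,o,im=pickle.load(open('a12.pkl','rb'))
for q in((36,91,34.5),(36,105,34.5),(-18,105,34.5),(-18,91,34.5),(-26,-60,13),(26,60,13),(-45,-80,8),(-45,80,8),(45,80,8),(45,-80,8),(-23,-7,30),(23,7,30)):
    p=proj('wrist',S@np.array(q)/1000+s,c);print(q,(p-[120,0]+.5)*2.6-.5)
print(o['ee_pos'])
cv2.imwrite('pics/w12.png',im[:,:,::-1])
E
```

```text
0 [ 0.5676 -0.0617] h 0.018128798452554253 uv [0.0135 0.1195]
20 [ 0.5747 -0.0683] h 0.0176518210220406 uv [0.0196 0.112 ]
40 [ 0.5769 -0.0774] h 0.019927487084391553 uv [0.0206 0.1027]
60 [ 0.5752 -0.0884] h 0.02328905249039864 uv [0.0174 0.092 ]
75 [ 0.57   -0.0963] h 0.02624757779348124 uv [0.0113 0.0849]
90 [ 0.5622 -0.1042] h 0.02909845356715714 uv [0.0025 0.078 ]
start [ 0.5663 -0.0517]
(36, 91, 34.5) [642.445  287.0637]
(36, 105, 34.5) [686.6068 287.1995]
(-18, 105, 34.5) [672.5662 136.7359]
(-18, 91, 34.5) [630.3459 136.6073]
(-26, -60, 13) [190.8102 156.7556]
(26, 60, 13) [527.3018 290.1334]
(-45, -80, 8) [142.943  120.4298]
(-45, 80, 8) [569.2785 121.7267]
(45, 80, 8) [583.2664 347.2065]
(45, -80, 8) [127.4207 345.7995]
(-23, -7, 30) [335.3273 131.8672]
(23, 7, 30) [376.9633 256.1783]
[ 0.657  -0.1697  0.2336]
```

View pics/w12.png

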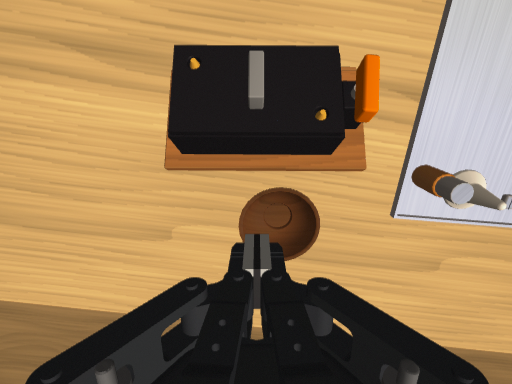

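```bash
python3 -m crank '[{"linear":[-0.0228,0.0305,0],"yaw":0,"grip":1},{"linear":[-0.0228,0.0305,0],"yaw":0,"grip":1},{"linear":[-0.0228,0.0305,0],"yaw":0,"grip":1},{"linear":[-0.0228,0.0305,0],"yaw":0,"grip":1},{"linear":[0,0,-0.02],"yaw":0,"grip":1},{"linear":[0,0,-0.03],"yaw":0,"grip":1},{"linear":[0,0,-0.03],"yaw":0,"grip":1},{"linear":[0,0,-0.02],"yaw":0,"grip":1},{"linear":[0,0,0],"yaw":0,"grip":1},{"linear":[0,0,0],"yaw":0,"grip":1}]'
python3 -c "
from tilt import *
save('a13')"
```

```text
time: 15.75
ee_pos: [0.5661, -0.0477, 0.134]
tcp_rot: [-14.4, 90.0, -6.9]
wrist_force: [-0.5, 0.2, 0.6]
opening: 0.0003
15.75 [ 0.5661 -0.0477  0.134 ] [-0.5272  0.219   0.5566] 0.00034926510244860176
```

View pics/a13.png

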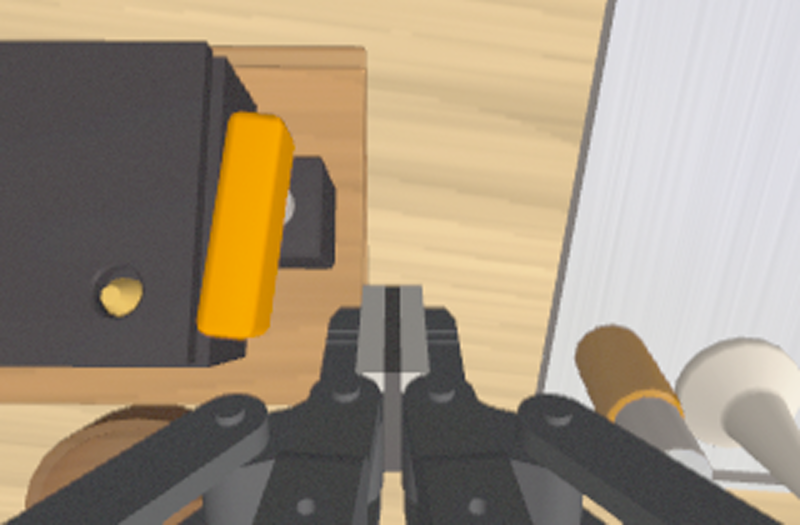

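View pics/a13s.png

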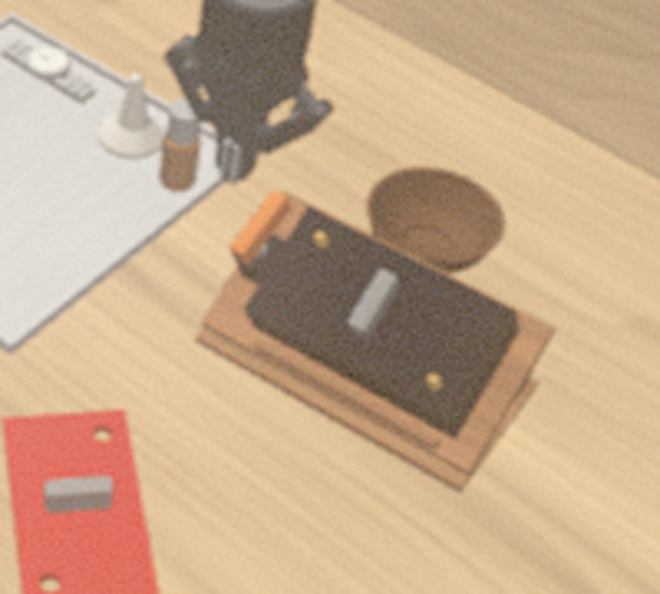

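```bash
python3 -m crank '[{"linear":[0,0,-0.013],"yaw":0,"grip":1},{"linear":[0.0015,-0.007,0],"yaw":0,"grip":1},{"linear":[0.001,-0.007,0],"yaw":0,"grip":1},{"linear":[0.0031,-0.0033,0],"yaw":0,"grip":1},{"linear":[0.003,-0.0033,0],"yaw":0,"grip":1},{"linear":[0.0012,-0.0046,0],"yaw":0,"grip":1},{"linear":[0.001,-0.0046,0],"yaw":0,"grip":1},{"linear":[0,0,0],"yaw":0,"grip":1}]'
python3 -c "
from tilt import *
save('a14')"
```

```text
time: 16.65
ee_pos: [0.5774, -0.0779, 0.12]
tcp_rot: [-70.4, 90.0, -63.0]
wrist_force: [0.3, -1.0, 0.4]
opening: 0.0002
16.65 [ 0.5774 -0.0779  0.12  ] [ 0.348  -0.9889  0.3698] 0.00015757225291014836
```

View pics/a14.png

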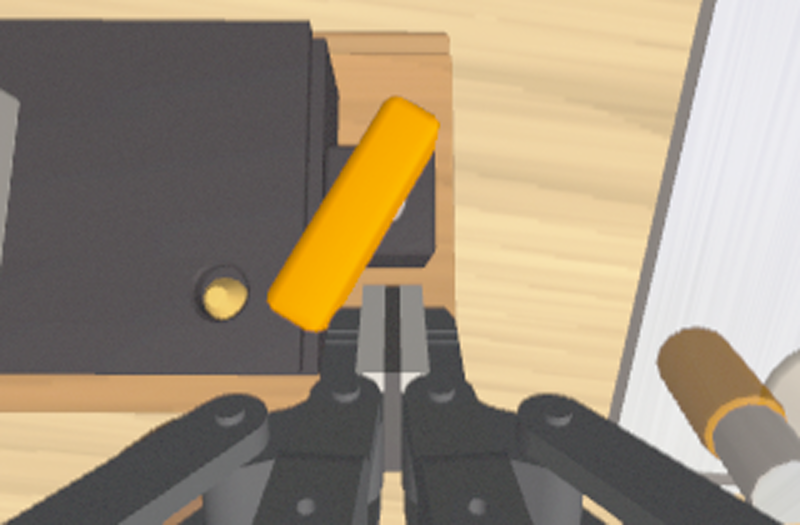

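```bash
python3 -m crank '[{"linear":[-0.0005,-0.0053,0.002],"yaw":0,"grip":1},{"linear":[-0.001,-0.0053,0],"yaw":0,"grip":1},{"linear":[-0.0025,-0.004,0],"yaw":0,"grip":1},{"linear":[-0.0025,-0.004,-0.002],"yaw":0,"grip":1},{"linear":[0,0,0],"yaw":0,"grip":1}]'
python3 -c "
from tilt import *
save('a15')"
```

```text
time: 17.25
ee_pos: [0.5703, -0.0966, 0.1199]
tcp_rot: [-103.0, 90.0, -95.5]
wrist_force: [0.6, -0.5, -0.1]
opening: 0.0001
17.25 [ 0.5703 -0.0966  0.1199] [ 0.6193 -0.4565 -0.1151] 8.806808662528176e-05
```

View pics/a15.png

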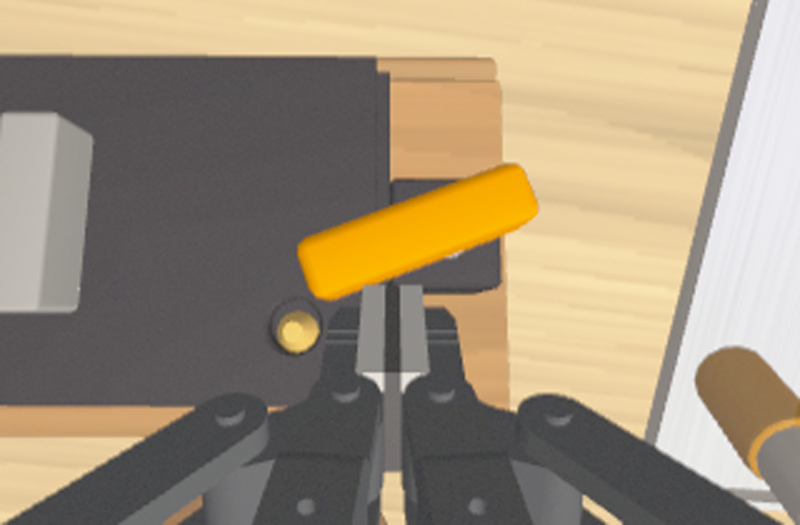

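```bash
python3 -m crank '[{"linear":[-0.004,-0.003,-0.001],"yaw":0,"grip":1},{"linear":[-0.004,-0.003,0],"yaw":0,"grip":1},{"linear":[-0.002,-0.0002,0],"yaw":0,"grip":1},{"linear":[0,0,0],"yaw":0,"grip":1}]'
python3 -m crank '[{"linear":[-0.002,-0.0002,0],"yaw":0,"grip":1},{"linear":[0,0,0],"yaw":0,"grip":1}]'
python3 -c "
from tilt import *
save('a16')"
```

```text
time: 17.75
ee_pos: [0.5616, -0.1023, 0.1197]
tcp_rot: [-11.3, 89.8, -3.8]
wrist_force: [8.9, 1.0, -0.1]
opening: -0.0002
time: 17.95
ee_pos: [0.5611, -0.1024, 0.1202]
tcp_rot: [-8.3, 89.6, -0.7]
wrist_force: [14.5, 1.5, -1.7]
opening: 0.0
17.95 [ 0.5611 -0.1024  0.1202] [14.5092  1.5175 -1.6965] 1.7761233154465097e-05
```

View pics/a16.png

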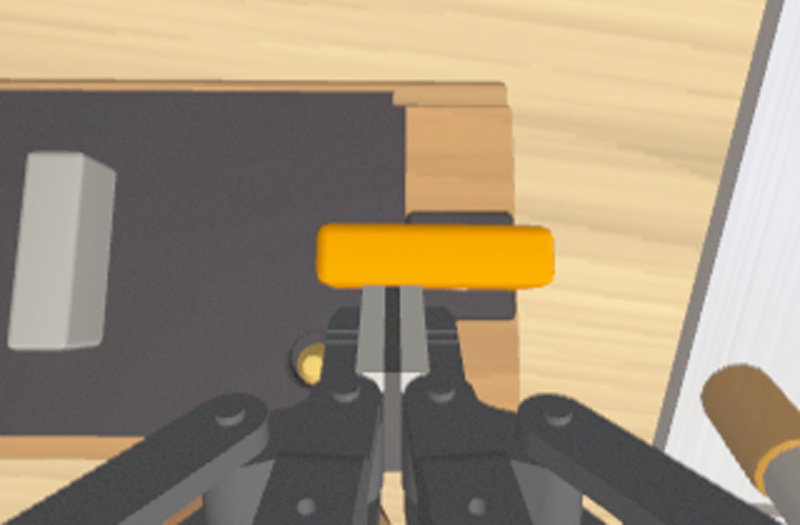

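```bash
python3 -m crank '[{"linear":[0.004,0.0005,0.001],"yaw":0,"grip":1},{"linear":[0.003,0.0003,0.005],"yaw":0,"grip":1},{"linear":[0,0,0.03],"yaw":0,"grip":1},{"linear":[0,0,0.04],"yaw":0,"grip":1},{"linear":[0.02,0,0.04],"yaw":0,"grip":1},{"linear":[0.03,-0.02,0],"yaw":0,"grip":1},{"linear":[0.03,-0.02,0],"yaw":0,"grip":1},{"linear":[0,-0.02,0],"yaw":0,"grip":1},{"linear":[0,0,0],"yaw":0,"grip":1},{"linear":[0,0,0],"yaw":0,"grip":1}]'
python3 - <<'E'
from tilt import *
c=cam('wrist');o=bot.get_obs();im=bot.camera('wrist');pickle.dump((c,o,im),open('a17.pkl','wb'))
x0=0;cr=(255*(im[0:200,100:400,::-1]/255.)**.5).astype('uint8')
S,s=pose([.5698,-.1819,.0923,7.45,30])
cr=cv2.resize(cr,None,fx=2.6,fy=2.6,interpolation=cv2.INTER_CUBIC)
for q in((-45,-80,8),(-45,80,8),(45,80,8),(45,-80,8),(-26,-60,13),(26,60,13),(-7,62,34.5),(7,62,34.5),(-7,116,34.5),(7,116,34.5)):
    p=(proj('wrist',S@np.array(q)/1000+s,c)-[100,0]+.5)*2.6-.5;cv2.circle(cr,tuple(int(round(k)) for k in p),3,(0,0,255),1)
cv2.imwrite('pics/a17.png',cr)
s_=bot.camera('side');cr=(255*(s_[110:300,230:440,::-1]/255.)**.5).astype('uint8')
cv2.imwrite('pics/a17s.png',cv2.resize(cr,None,fx=3,fy=3,interpolation=cv2.INTER_CUBIC))
print(o['time'],o['ee_pos'],o['wrist_force'])
E
```

```text
time: 19.05
ee_pos: [0.6449, -0.1618, 0.2349]
tcp_rot: [158.4, 89.9, 165.8]
wrist_force: [-0.4, 0.0, 0.7]
opening: -0.0002
19.05 [ 0.6449 -0.1618  0.2349] [-0.393   0.0498  0.6815]
```

View pics/a17.png

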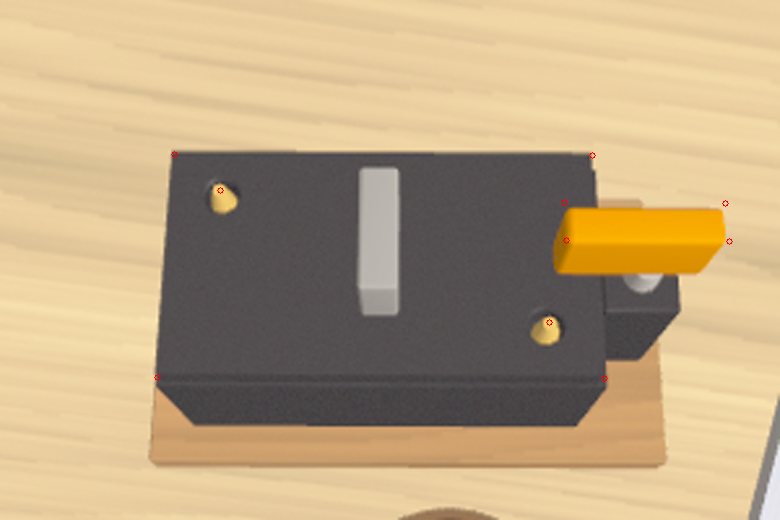

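View pics/a17s.png

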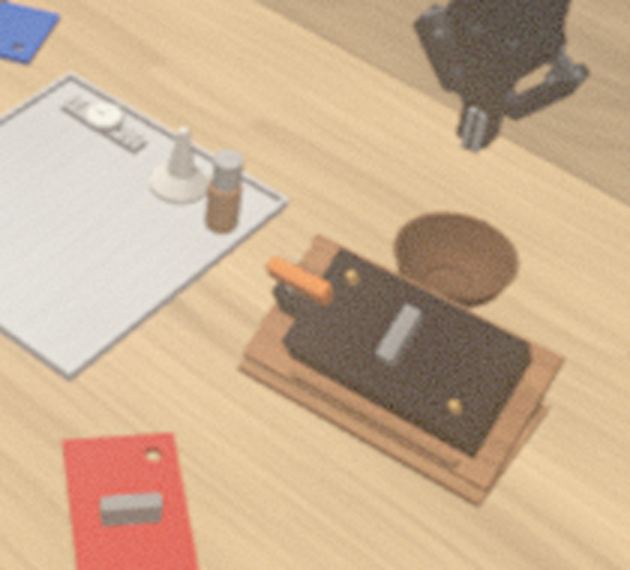

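```bash
python3 -c "
from workcell import bot
print(bot.job_done())"
```

```text
the job is handed in; nothing more can be done
None
```

I seated the black lid flush on both pins of the sunglasses case, turned the orange catch to its stop, let go and handed the job in at about 19 s of the 64 s allowed. `bot.job_done()` reports no verdict.

- **Lid:** I gripped it by the ridge at 20 N and tilted it to the 30 degree slope by pressing its edge on the near rim of the case. I then slid it along the rim normal onto the pins. The press reached a firm stop at about 27 N.
- **Catch:** I pushed it round with the shut fingers until it stopped at about 14 N. The bar then lay across the middle of the lid's short edge. I backed the arm off so that it touches nothing.

**Last checks:**
- In the last wrist picture the four lid corners sit within about 1 px of where a seated lid should project. Both pins stick out through the holes.
- The catch looked the least exact: its bar is about 2–3 px from the full-turn outline, though parallel to it and hard against the stop.
- In the last side picture the ring cone, bottle, watch and bowl look unmoved; I judged this by eye and did not measure it.

**Disagreements along the way:**
- The side camera alone gave a case pose several millimetres off the two wrist views. I trusted the wrist views, and the contact height confirmed them.
- The catch also started at roughly 0.1 rad rather than exactly at 0.

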